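Dry-fit a tapered stool leg and rock it free

ROBOT

A 6-joint arm with a two-finger parallel gripper is mounted at the origin on the work surface. World frame = base frame: x ahead of the robot, y to its left, z up, the work surface at z = 0. Lengths are in mm, angles in rad, forces in N, time in s.
With the tool pointing down it reaches from about 350 to 775 mm from the base axis. Payload 7.3 kg.
Tool frame: the origin (TCP) lies between the finger pads; the fingertips stand 14 mm ahead of it and the grasp point (between the pads) lies 5 mm behind it; z points along the fingers, y is the line along which they close (so a half turn about z gives the same grasp; the last joint's range is limited). The gripper opens to 92 mm and grips with 3 to 60 N. Pads are 19 mm wide; open, the fingers measure 130 mm over their backs; the gripper's body (75 mm by 190 mm) begins 47 mm behind the grasp point.
Start: joints at [1.191, 0.342, 1.524, -0, 1.275, -0.146], TCP at [121.613, 510.739, 240.741] pointing down, gripper open.
Joint ranges: [-2.53, 2.53], [-0.77, 2.02], [0.04, 2.7], [-1, 4.14], [0.28, 2.66], [-3.11, 3.11]. Speed limits (rad/s): [2.57, 2.57, 3.14, 3.14, 3.14, 3.14].

INTERFACE

Orientations are given as [roll, pitch, yaw] about the fixed x, y, z axes, in that order (R = Rz(yaw) Ry(pitch) Rx(roll)).
In Python, from plant import get_obs, cams, close_job gives the robot as it stands. The module is installed in compiled form; this text tells all that it offers.
- The arm moves only by the shell command python3 -m creep 'ROWS'. ROWS is JSON, a list of rows, each an object of numbers: "hand": the opening, from 0 (shut) to 1 (fully open); "tx", "ty", "tz": the shift along the tool's x, y, z in m; "spin": the turn about the tool's z in degrees. In form: [{"hand": .., "tx": .., "ty": .., "tz": .., "spin": ..}, ...]. A call has 1 to 5 rows; each row shifts and turns the commanded pose from where the row before left it, along the tool's axes as they then stand; what a row does not reach is not made up. A row lasts 1/8 s, in which the tool goes at most 62.5 mm and 10.7 degrees, less where a joint would pass 70% of its speed; a pose out of reach is approached as far as the arm can. A call is refused whole if a number of a shift passes 0.0625 or a number of a turn 10.7, either way. A call with a gripper value outside its range is refused whole. The fingers move at their own pace and stop on an object; the grip force is fixed at half the most. Time passes only in rows, so rows that do not move let the fingers close. It gives the time, the measured TCP pose, the force, the opening and the grip force at its end, in the units of the state.
- get_obs(): the state, without advancing time (a new reading comes with each control period).
- cams.capture(name): name is "side" or "top"; returns a dict with "color" (384x512x3 uint8, red, green, blue), "K" (3x3 intrinsics, pixels), "R" (3x3) and "t" (3): a world point X has camera coordinates R X + t. Camera axes: x right, y down, z forward; pixel columns grow to the right and rows downward; lengths in mm; the calibration is good to about 2 mm. A picture is of the moment at which its call begins. There is no depth.
- close_job(): hands the job in; it is judged then, once.
The state is a dict: "time": time; "joint_positions": joint angles; "dq": joint speeds; "tau": joint torques, N m; "tool_pos": TCP position; "tcp_rot": TCP orientation; "contact_force": force on the tool from outside, world axes, zero at the start; "moment": the same for the moment, N m; "grip_width": finger opening in mm; "finger_force": force on a finger pad.
Only numpy, scipy, OpenCV 4.12 (cv2) and the standard library are available. Lean on these libraries where they do the work, as an engineer would, in place of code of your own. Each camera call takes 0.05 s, during which the arm holds its last target. There are 200 camera calls.

TASK

Take the walnut leg from the rack and set its tapered end fully home in the empty splayed socket of the upturned stool. Still holding it, ease it a little and rock it in the socket to check that it is not stuck: tip it by at least five degrees, first in towards the middle of the seat and then outwards, with the taper staying in the socket. Push it fully home again and let go, leaving the painted legs, the spray bottle and the mug standing where they are.

Things in the scene. Friction and masses are not known exactly. Their poses are not given: they have to be found in the camera images.
- walnut_leg_center (a point): the loose dark-walnut leg with a brass foot, the one to fit: its centre, half-way along. Round, 150 mm long, 0.13 to 0.24 kg, standing tapered end down in the rack. z runs along it from the tapered end (-75 mm) to the foot (+75 mm). From 95 mm above the tip up to the foot it is a plain cylinder 32 mm in diameter, good to grip
- walnut_leg_tip (a point): centre of the flat tip of the walnut leg's tapered end; z points along the leg to its foot. From the tip, a cone of 20 mm diameter widens to 44 mm at 38 mm (half angle 17.5 degrees), then a shoulder of 48 mm diameter at 50 mm, then it narrows to 32 mm at 95 mm
- walnut_leg_foot (a point): centre of the walnut leg's brass foot, its other end, 150 mm from the tip
- walnut_leg: the same walnut leg; its origin is the tip of the tapered end, z along the leg to its foot. Drawn 10 mm out of the socket along its axis, it has play to tip about 8 degrees each way about the middle of its taper; home again it stays by its own friction once pushed in with some 5 N
- socket (a point): the empty tapered socket, a wooden cup fixed to the stool: the point where the leg's tip lies when fully home. z: its axis, out of the mouth, leaning 26 degrees from vertical away from the seat's middle, roughly to the robot. x: square to z, in towards the seat's middle and up; y level. Mouth 38 mm along z, 44 mm wide inside, 61 outside, same taper as the leg; a home leg stands out 112 mm
- stool: upturned pale seat, 260 mm across, 25 thick, fixed; origin under its middle on the bench. Empty socket on its -x side, mouth 95 mm from the middle, 73 high. Two fitted walnut legs 120 degrees either side of it lean outwards 26 degrees, feet 144 mm from the middle, 181 high. On the +x side, 158 mm out, a steel holdfast, 115 high
- rack: plywood leg rack, 90 mm (x) by 250 (y) by 60 high, fixed; origin under its middle on the bench. Three holes 52 mm wide in a row along its y, 80 mm apart, a leg upright in each: tip on the base board 12 mm above the bench, foot 162 mm above the bench
- blue_leg_center (a point): centre of the blue-painted leg with a steel ferrule, same shape as the walnut leg, standing in the rack; to be left alone
- white_leg_center (a point): centre of the white-painted leg with a steel ferrule, same shape as the walnut leg, standing in the rack; to be left alone
- spray_bottle_center (a point): middle of a standing white spray bottle with a red head, 66 mm in diameter, 172 mm high; 86 mm above its underside; to be left alone
- steel_mug_center (a point): middle of a standing steel travel mug with a black lid, 74 mm in diameter, 118 mm high; 59 mm above its underside; to be left alone

How it is judged (in metres and radians):
On the way, in this order (a step that is already met when the one before it is completed fails the run):
1. the walnut leg, still held, is fully home in the socket (distance between walnut_leg_tip and socket below 0.0035 m and angle between the z axis of walnut_leg_tip and the z axis of socket, either way round below 0.05 rad and contact force between the fingers and walnut_leg above 0.5 N), for 0.2 s.
2. it is tipped in towards the middle of the seat by more than 3.5 degrees, its tip still within 22 mm of home (distance between walnut_leg_tip and socket below 0.022 m and angle between the z axis of walnut_leg_tip and the z axis of socket, either way round between 0.062 and 0.4 rad and x of walnut_leg_foot in the frame of socket above 0.006 m), for 0.05 s.
3. it is tipped outwards by more than 3.5 degrees, its tip still within 22 mm of home (distance between walnut_leg_tip and socket below 0.022 m and angle between the z axis of walnut_leg_tip and the z axis of socket, either way round between 0.062 and 0.4 rad and x of walnut_leg_foot in the frame of socket below -0.006 m), for 0.05 s.
At the end, for the whole second after the job is handed in: the walnut leg is released and at rest fully home in the socket: its tip within 3.5 mm of the home point and its axis within 3 degrees of the socket's (distance between walnut_leg_tip and socket below 0.0035 m and angle between the z axis of walnut_leg_tip and the z axis of socket, either way round below 0.05 rad and linear speed of walnut_leg below 0.02 m/s and contact force between the fingers and walnut_leg below 0.2 N); the robot touches nothing.
It fails at once if the blue leg is moved more than 20 mm or tipped over (distance of blue_leg_center from where it was at the start of the episode above 0.02 m or angle between blue_leg_center's own z axis and vertical above 0.35 rad).
It fails at once if the white leg is moved more than 20 mm or tipped over (distance of white_leg_center from where it was at the start of the episode above 0.02 m or angle between white_leg_center's own z axis and vertical above 0.35 rad).
It fails at once if the spray bottle is moved more than 30 mm or tipped over (distance of spray_bottle_center from where it was at the start of the episode above 0.03 m or angle between spray_bottle_center's own z axis and vertical above 0.35 rad).
It fails at once if the mug is moved more than 30 mm or tipped over (distance of steel_mug_center from where it was at the start of the episode above 0.03 m or angle between steel_mug_center's own z axis and vertical above 0.35 rad).
It also fails if it takes over 48 s, if anything falls off the work surface, if the arm or the gripper's body presses on something with over 40 N, if the wrist force passes 120 N, or if a joint passes its speed limit or range.

## Working session

There is one attempt and no reset: what is moved stays moved. The work goes in short steps, Python scripts to look and compute and a shell command to move; the robot and the scene stay as the last step left them, time stands still between calls to the robot, and variables do not carry over. Pictures are saved under pics/ and viewed, at most 10 in all, crops included, and the job is handed in when it is done.

```bash
mkdir -p pics; python3 - <<'E'
from plant import get_obs,cams
import cv2,pickle
d={}
for n in("side","top"):
    c=cams.capture(n);d[n]=c;cv2.imwrite(f"pics/{n}0.png",cv2.resize(c["color"][:,:,::-1],(800,600),interpolation=cv2.INTER_CUBIC))
    print(n,c["K"].tolist(),c["R"].round(4).tolist(),c["t"].round(1).tolist())
pickle.dump(d,open("c0.pkl","wb"));o=get_obs();print(o)
E
```

```text
side [[347.5274349082014, 0.0, 255.73137127221554], [0.0, 347.5274349082014, 187.95754038008232], [0.0, 0.0, 1.0]] [[-0.927, -0.3747, -0.0159], [-0.2177, 0.5721, -0.7908], [0.3054, -0.7296, -0.6119]] [476.1, 186.5, 760.1]
top [[377.70591347338853, 0.0, 259.51905136918396], [0.0, 377.70591347338853, 193.1577306557995], [0.0, 0.0, 1.0]] [[-0.0251, -0.9997, -0.0081], [-0.9902, 0.026, -0.137], [0.1372, 0.0045, -0.9905]] [59.9, 514.6, 841.4]
{'time': 0.1, 'joint_positions': array([ 1.19096536e+00,  3.42654119e-01,  1.52485865e+00, -2.39326614e-05,
        1.27540310e+00, -1.46012610e-01]), 'dq': array([ 0.00185667, -0.00220398, -0.0027386 , -0.00160854, -0.00095918,
       -0.00015095]), 'tau': array([ 2.76777711e-03, -4.32003665e+01, -2.44693476e+01,  7.19384383e-02,
        5.25365677e-02, -7.63111302e-06]), 'tool_pos': array([121.51175648, 510.41791475, 240.13582411]), 'tcp_rot': array([-3.14028019e+00, -1.69876558e-04,  2.90778117e+00]), 'contact_force': array([0.31739929, 0.02598458, 0.95155728]), 'moment': array([ 0.00816253, -0.02538812, -0.02855428]), 'finger_force': 0.0, 'grip_width': 91.88508682493195}
```

View pics/side0.png

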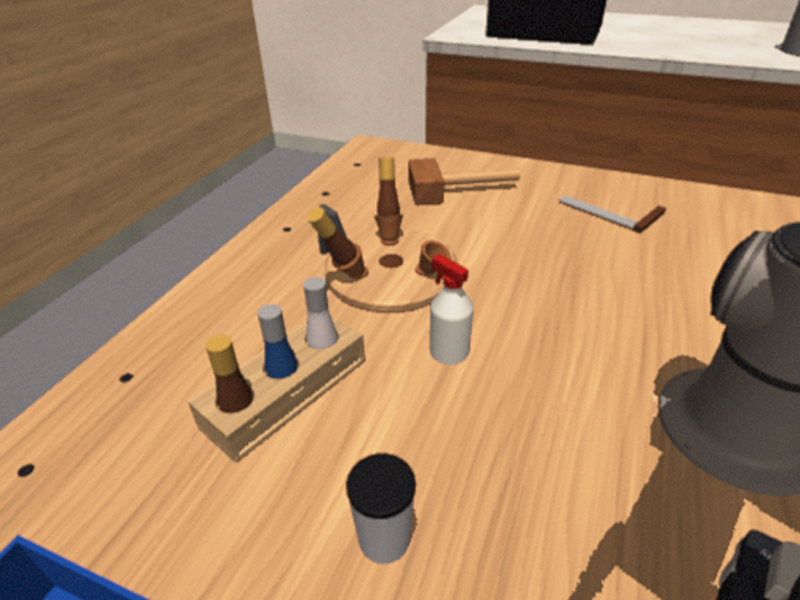

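View pics/top0.png

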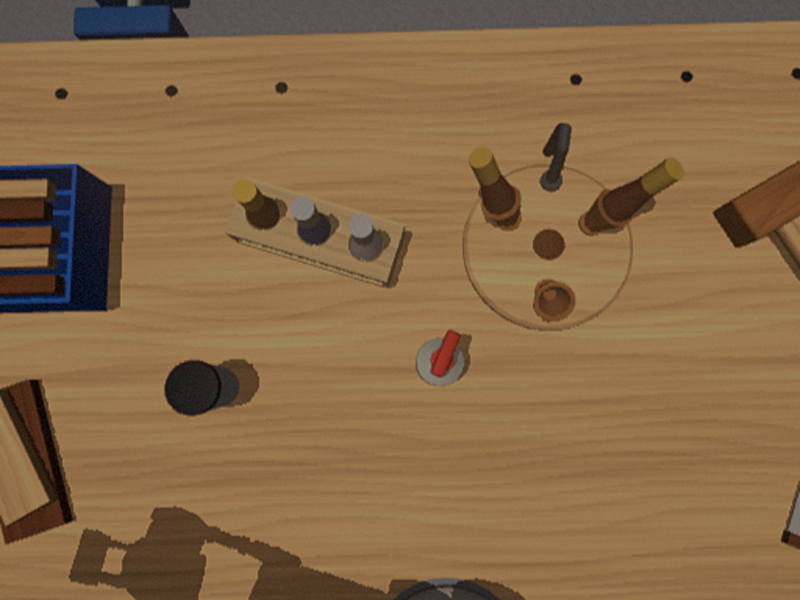

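The side picture shows the walnut leg at (222,345) at the near end of the rack. The stool's empty socket is at (436,252), with the spray bottle just in front. In the top view the walnut foot is at (245,190), the blue foot at (303,208), the socket mouth at (553,298) and the fitted feet at (482,158) and (672,170). I'll enlarge for accuracy.

```bash
python3 - <<'E'
import pickle,cv2,numpy as np
d=pickle.load(open("c0.pkl","rb"))
def crop(n,u,v,w,h,s):
    return cv2.resize(d[n]["color"][v:v+h,u:u+w,::-1],(w*s,h*s),interpolation=cv2.INTER_CUBIC)
a=crop("top",140,105,130,80,6); cv2.imwrite("pics/a.png",a)
b=crop("top",290,85,155,130,5)[:600]; b=crop("top",290,90,155,120,5);cv2.imwrite("pics/b.png",b)
c1=crop("side",120,175,130,120,5)[:, :]
c2=crop("side",190,95,120,105,5)
cv2.imwrite("pics/c.png",c2)
E
```

```text
(no output)
```

View pics/a.png

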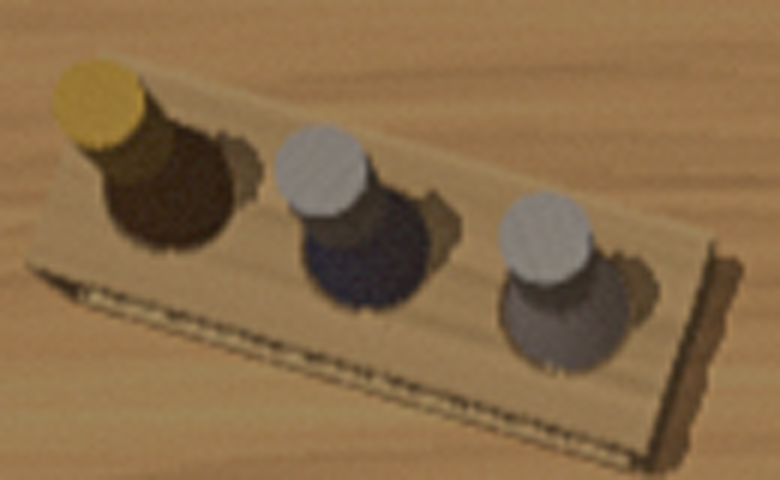

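View pics/b.png

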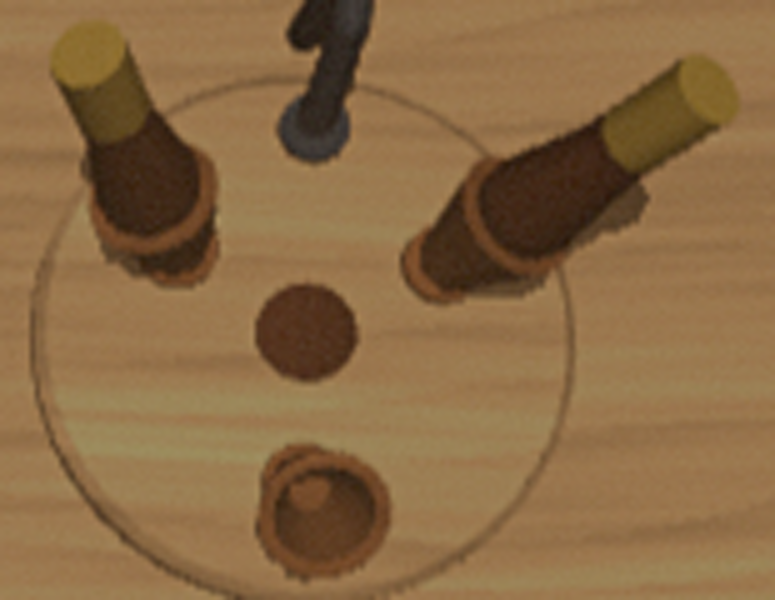

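View pics/c.png

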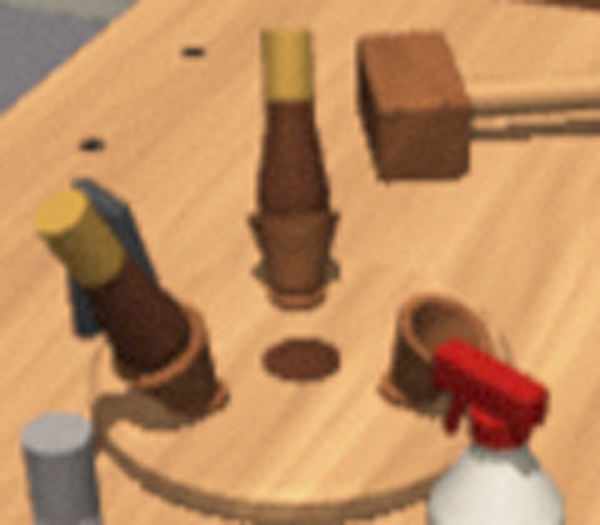

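The crops show these positions:
- **Feet in the rack (crop a):** walnut (99,104), blue (322,170), white (546,237).
- **Stool (crop b):** plug (306,332), mouth ring (325,513), fitted feet (88,55) and (708,92).
- **Side view:** left fitted foot (62,217), plug (302,359).

```bash
cat > h.py <<'E'
import pickle,numpy as np
from scipy.optimize import least_squares
from scipy.spatial.transform import Rotation as Ro
d=pickle.load(open("c0.pkl","rb"))
def ray(n,u,v,z):
    c=d[n];R,t=np.array(c["R"]),np.array(c["t"])
    C=-R.T@t;D=R.T@np.linalg.inv(c["K"])@[u,v,1]
    return C+D*(z-C[2])/D[2]
def proj(n,X):
    c=d[n];p=c["K"]@(c["R"]@np.asarray(X)+c["t"]);return p[:2]/p[2]
A=lambda x,y:(140+(x+.5)/6-.5,105+(y+.5)/6-.5)
B=lambda x,y:(290+(x+.5)/5-.5,90+(y+.5)/5-.5)
C_=lambda x,y:(190+(x+.5)/5-.5,95+(y+.5)/5-.5)
F=lambda x,y:((x+.5)/1.5625-.5,(y+.5)/1.5625-.5)
E
python3 - <<'E'
from h import *
print("legs top",[ray("top",*A(*p),162).round(1) for p in((99,104),(322,170),(546,237))])
print("legs side",[ray("side",*F(*p),162).round(1) for p in((221,344),(271,313),(315,286))])
f=173.7
obs=[("top",B(306,332),(0,0,25)),("top",B(325,513),(-95,0,73)),
("top",B(88,55),(144.1*.5,144.1*.866,f)),("top",B(708,92),(144.1*.5,-144.1*.866,f)),
("side",C_(302,359),(0,0,25)),("side",C_(62,217),(144.1*.5,144.1*.866,f))]
def W(p,q): 
    c,s=np.cos(p[2]),np.sin(p[2]);return [p[0]+c*q[0]-s*q[1],p[1]+s*q[0]+c*q[1],q[2]]
r=lambda p:np.concatenate([proj(n,W(p,q))-uv for n,uv,q in obs])
for n,uv,q in obs: print(ray(n,*uv,q[2]).round(1))
s=least_squares(r,[600,-200,0]);print("stool",s.x,r(s.x).round(1))
h=W(s.x,(-78.3,0,38.75));print("home",np.round(h,1),"mouth",np.round(W(s.x,(-95,0,73)),1))
print("spray base/top",ray("top",*F(440,362),125),ray("side",*F(451,335),70),"mug",ray("top",*F(193,387),118),ray("side",*F(382,487),118))
# rack corners
print([ray("top",*A(*p),60).round(1) for p in((28,264),(640,462),(712,238))])
E
```

```text
legs top [array([650.9, 253.6, 162. ]), array([625.6, 177.6, 162. ]), array([600.2, 102.1, 162. ])]
legs side [array([648. , 253.2, 162. ]), array([622.8, 179.1, 162. ]), array([597.3, 105.6, 162. ])]
[ 601.  -172.5   25. ]
[ 507.4 -164.4   73. ]
[683.  -54.9 173.7]
[ 660.4 -302.9  173.7]
[ 603.3 -176.6   25. ]
[682.  -52.6 173.7]
stool [ 6.00753479e+02 -1.72658692e+02 -8.86600569e-02] [ 0.1  0.1 -0.   0.6 -0.1 -0.3  0.2 -0.5  0.3  0.8 -0.1 -0.5]
home [ 522.8 -165.7   38.8] mouth [ 506.1 -164.2   73. ]
spray base/top [422.99231856   3.33684038 125.        ] [414.55122153  36.51872375  70.        ] mug [398.62950628 330.5550661  118.        ] [395.19376324 337.17172415 118.        ]
[array([623.1, 309.1,  60. ]), array([539.9,  76. ,  60. ]), array([626.1,  46.7,  60. ])]
```

Top and side views agree to about 3 mm. The moves only shift and spin, so the tool stays pointing down. I'll grip with the closing axis along the stool's y and let the leg pivot between the pads. First I spin -8.3° and move over the walnut leg.

```bash
python3 -m creep '[{"hand":0.62,"spin":-8.3,"tx":0,"ty":0,"tz":0},{"hand":0.62,"tx":-0.055,"ty":-0.021,"tz":0,"spin":0},{"hand":0.62,"tx":-0.055,"ty":-0.021,"tz":0,"spin":0},{"hand":0.62,"tx":-0.055,"ty":-0.021,"tz":0,"spin":0},{"hand":0.62,"tx":-0.055,"ty":-0.021,"tz":0,"spin":0}]'
python3 -m creep '[{"hand":0.62,"tx":-0.055,"ty":-0.021,"tz":0,"spin":0},{"hand":0.62,"tx":-0.055,"ty":-0.021,"tz":0,"spin":0},{"hand":0.62,"tx":-0.055,"ty":-0.021,"tz":0,"spin":0},{"hand":0.62,"tx":-0.055,"ty":-0.021,"tz":0,"spin":0},{"hand":0.62,"tx":0,"ty":0,"tz":0,"spin":0}]'
```

```text
time: 0.72
tool_pos: [334.7, 406.4, 240.5]
tcp_rot: [-3.141, -0.0, 3.053]
contact_force: [0.5, 0.6, -0.5]
grip_width: 57.1
finger_force: 0.0
time: 1.35
tool_pos: [547.9, 301.5, 239.1]
tcp_rot: [-3.14, -0.001, 3.048]
contact_force: [-1.2, -0.1, -0.2]
grip_width: 56.9
finger_force: 0.0
```

```bash
python3 -m creep '[{"hand":0.62,"tx":-0.053,"ty":-0.0193,"tz":0,"spin":0},{"hand":0.62,"tx":-0.053,"ty":-0.0193,"tz":0,"spin":0},{"hand":0.62,"tx":0,"ty":0,"tz":0,"spin":0},{"hand":0.62,"tx":0,"ty":0,"tz":0.03,"spin":0},{"hand":0.62,"tx":0,"ty":0,"tz":0,"spin":0}]'
```

```text
time: 1.98
tool_pos: [644.6, 257.2, 208.1]
tcp_rot: [-3.14, -0.006, 3.054]
contact_force: [0.8, 0.5, -0.0]
grip_width: 56.9
finger_force: 0.0
```

```bash
python3 -m creep '[{"hand":0.62,"tx":-0.0055,"ty":-0.0033,"tz":0,"spin":0},{"hand":0.62,"tx":0,"ty":0,"tz":0.03,"spin":0},{"hand":0.62,"tx":0,"ty":0,"tz":0.03,"spin":0},{"hand":0.62,"tx":0,"ty":0,"tz":0.019,"spin":0},{"hand":0.62,"tx":0,"ty":0,"tz":0,"spin":0}]'
python3 -c "
from plant import cams;import cv2,numpy as np
a=cams.capture('side')['color'][170:290,100:230,::-1];cv2.imwrite('pics/g.png',cv2.resize(a,None,fx=5,fy=5,interpolation=2))"
```

```text
time: 2.6
tool_pos: [651.9, 252.8, 131.5]
tcp_rot: [-3.141, -0.001, 3.053]
contact_force: [0.4, -0.1, -0.2]
grip_width: 56.8
finger_force: 0.0
```

View pics/g.png

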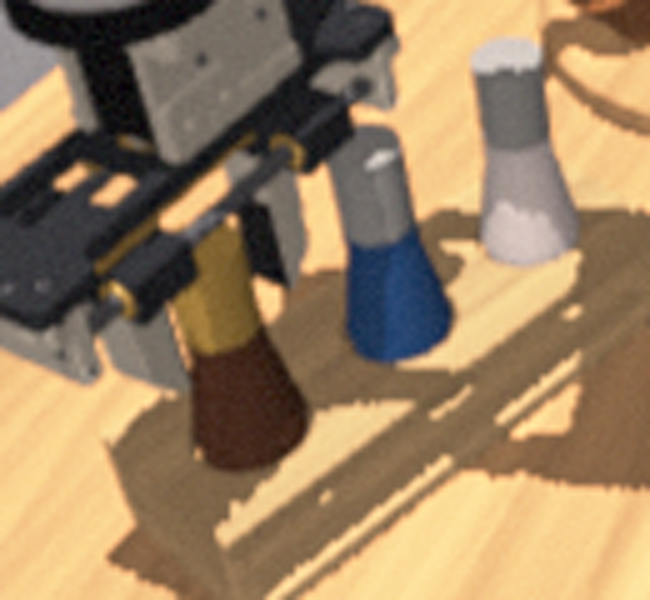

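The picture shows the fingers on either side of the walnut leg's brass end, around (225,290), clear of the blue leg at (375,200). I'll close the gripper.

```bash
python3 -m creep '[{"hand":0.62,"tx":0.0017,"ty":0,"tz":0.002,"spin":0},{"hand":0,"tx":0,"ty":0,"tz":0,"spin":0},{"hand":0,"tx":0,"ty":0,"tz":0,"spin":0},{"hand":0,"tx":0,"ty":0,"tz":0,"spin":0},{"hand":0,"tx":0,"ty":0,"tz":0,"spin":0}]'
python3 -m creep '[{"hand":0,"tx":0,"ty":0,"tz":-0.01,"spin":0},{"hand":0,"tx":0,"ty":0,"tz":-0.03,"spin":0},{"hand":0,"tx":0,"ty":0,"tz":-0.04,"spin":0},{"hand":0,"tx":0,"ty":0,"tz":-0.04,"spin":0},{"hand":0,"tx":0,"ty":0,"tz":-0.04,"spin":0}]'
```

```text
time: 3.28
tool_pos: [650.8, 252.8, 130.1]
tcp_rot: [3.141, 0.001, 3.053]
contact_force: [-0.6, -0.5, 2.1]
grip_width: 31.7
finger_force: 30.0
time: 3.9
tool_pos: [650.4, 252.8, 291.5]
tcp_rot: [3.141, 0.0, 3.053]
contact_force: [0.6, 0.2, -1.7]
grip_width: 31.5
finger_force: 30.0
```

```bash
python3 -m creep '[{"hand":0,"tx":0,"ty":0,"tz":-0.025,"spin":0},{"hand":0,"tx":0.012,"ty":-0.0475,"tz":0,"spin":0},{"hand":0,"tx":0.012,"ty":-0.0475,"tz":0,"spin":0},{"hand":0,"tx":0.012,"ty":-0.0475,"tz":0,"spin":0},{"hand":0,"tx":0.012,"ty":-0.0475,"tz":0,"spin":0}]'
python3 -m creep '[{"hand":0,"tx":0.012,"ty":-0.0475,"tz":0,"spin":0},{"hand":0,"tx":0.012,"ty":-0.0475,"tz":0,"spin":0},{"hand":0,"tx":0.012,"ty":-0.0475,"tz":0,"spin":0},{"hand":0,"tx":0.012,"ty":-0.0475,"tz":0,"spin":0},{"hand":0,"tx":0,"ty":0,"tz":0,"spin":0}]'
python3 -m creep '[{"hand":0,"tx":0,"ty":0,"tz":0,"spin":0},{"hand":0,"tx":0,"ty":0,"tz":0,"spin":0}]'
```

```text
time: 4.53
tool_pos: [585.1, 66.5, 315.2]
tcp_rot: [3.142, 0.0, 3.053]
contact_force: [0.3, -0.8, -0.8]
grip_width: 31.3
finger_force: 30.0
time: 5.15
tool_pos: [520.2, -120.0, 315.2]
tcp_rot: [-3.141, 0.0, 3.048]
contact_force: [-0.3, 0.6, -1.2]
grip_width: 31.5
finger_force: 30.0
time: 5.4
tool_pos: [521.6, -116.0, 314.8]
tcp_rot: [3.141, 0.0, 3.054]
contact_force: [-0.3, -0.4, -1.9]
grip_width: 31.7
finger_force: 30.0
```

```bash
python3 -m creep '[{"hand":0,"tx":0.0066,"ty":-0.0248,"tz":0,"spin":0},{"hand":0,"tx":0.0066,"ty":-0.0248,"tz":0,"spin":0},{"hand":0,"tx":0,"ty":0,"tz":0.05,"spin":0},{"hand":0,"tx":0,"ty":0,"tz":0.045,"spin":0},{"hand":0,"tx":0,"ty":0,"tz":0,"spin":0}]'
python3 -c "
from plant import cams,get_obs;import cv2,numpy as np
for n,u,v in(('side',200,80),('top',290,100)):
  a=cams.capture(n)['color'][v:v+110,u:u+120,::-1];cv2.imwrite(f'pics/i_{n}.png',cv2.resize(a,None,fx=3.3,fy=5,interpolation=2))
a=cv2.imread('pics/i_side.png');b=cv2.imread('pics/i_top.png');cv2.imwrite('pics/i.png',np.hstack([a,b]))
print(get_obs()['tool_pos'])"
```

```text
time: 6.02
tool_pos: [502.3, -163.6, 216.9]
tcp_rot: [3.139, -0.007, 3.054]
contact_force: [0.4, -0.0, -2.0]
grip_width: 31.5
finger_force: 30.0
[ 504.62864887 -164.97801725  221.02607398]
```

View pics/i.png

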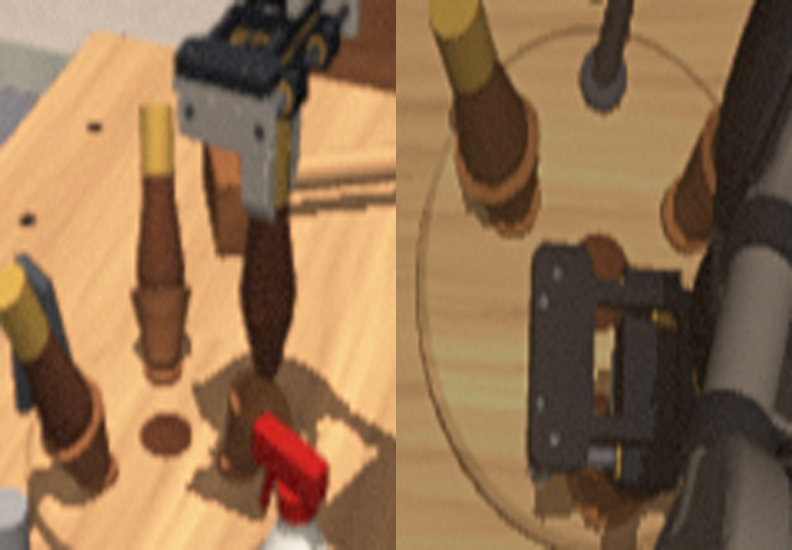

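The leg hangs upright, with its tip at (268,380) in the left panel just above the socket mouth. I'll lower it vertically until the tip is inside.

```bash
python3 -m creep '[{"hand":0,"tx":0,"ty":0,"tz":0.015,"spin":0},{"hand":0,"tx":0,"ty":0,"tz":0.015,"spin":0},{"hand":0,"tx":0,"ty":0,"tz":0.008,"spin":0},{"hand":0,"tx":0,"ty":0,"tz":0.004,"spin":0},{"hand":0,"tx":0,"ty":0,"tz":0,"spin":0}]'
```

```text
time: 6.75
tool_pos: [503.7, -165.4, 177.5]
tcp_rot: [3.141, -0.0, 3.053]
contact_force: [-1.2, 0.3, -1.8]
grip_width: 31.4
finger_force: 30.0
```

```bash
python3 -m creep '[{"hand":0,"tx":0.0065,"ty":0,"tz":0.0005,"spin":0},{"hand":0,"tx":0.0065,"ty":0,"tz":0.001,"spin":0},{"hand":0,"tx":0.0065,"ty":0,"tz":0.0017,"spin":0},{"hand":0,"tx":0.0065,"ty":0,"tz":0.0024,"spin":0},{"hand":0,"tx":0,"ty":0,"tz":0,"spin":0}]'
```

```text
time: 7.38
tool_pos: [478.7, -163.7, 174.0]
tcp_rot: [-3.14, 0.005, 3.052]
contact_force: [3.9, -0.6, 6.6]
grip_width: 31.4
finger_force: 30.0
```

```bash
python3 -m creep '[{"hand":0,"tx":0.006,"ty":0,"tz":0.0028,"spin":0},{"hand":0,"tx":0.006,"ty":0,"tz":0.0032,"spin":0},{"hand":0,"tx":0.006,"ty":0,"tz":0.0035,"spin":0},{"hand":0,"tx":0.006,"ty":0,"tz":0.0036,"spin":0},{"hand":0,"tx":0,"ty":0,"tz":0,"spin":0}]'
python3 -c "
from plant import cams,get_obs;import cv2,numpy as np
for n,u,v in(('side',200,80),):
  a=cams.capture(n)['color'][v:v+110,u:u+120,::-1];cv2.imwrite(f'pics/j.png',cv2.resize(a,None,fx=5,fy=5,interpolation=2))
print(get_obs())"
```

```text
time: 8.0
tool_pos: [453.7, -161.2, 159.6]
tcp_rot: [-3.141, 0.001, 3.052]
contact_force: [0.3, -1.0, 3.6]
grip_width: 31.8
finger_force: 30.0
{'time': 8.05, 'joint_positions': array([-5.00458650e-01,  3.49625143e-01,  1.76053045e+00, -1.39644038e-04,
        1.03028434e+00, -1.98197868e+00]), 'dq': array([ 0.00382455,  0.00905238, -0.00598546, -0.00070914,  0.00224347,
        0.00035455]), 'tau': array([  0.14656357, -38.56247663, -18.9166671 ,  -0.10415964,
         0.80430754,  -0.03942127]), 'tool_pos': array([ 453.89446997, -161.19639069,  159.53857157]), 'tcp_rot': array([-3.14102209e+00,  1.00874115e-03,  3.05238843e+00]), 'contact_force': array([ 1.25099846, -0.98962796,  2.85912242]), 'moment': array([-0.26791552, -0.465801  , -0.03807767]), 'finger_force': 30.00140576303238, 'grip_width': 31.720239672595262}
```

View pics/j.png

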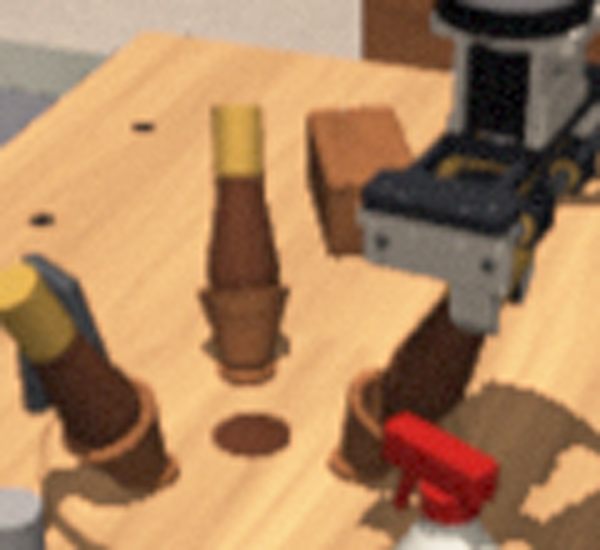

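The leg is tilted with its taper inside the socket, the shoulder at (430,370) just above the rim. Next I push it home along the axis.

```bash
python3 -m creep '[{"hand":0,"tx":-0.005,"ty":0.001,"tz":0.005,"spin":0},{"hand":0,"tx":-0.005,"ty":0.0005,"tz":0.005,"spin":0},{"hand":0,"tx":-0.004,"ty":0,"tz":0.004,"spin":0},{"hand":0,"tx":-0.001,"ty":0,"tz":0.002,"spin":0},{"hand":0,"tx":0,"ty":0,"tz":0,"spin":0}]'
```

```text
time: 8.68
tool_pos: [467.2, -161.3, 144.0]
tcp_rot: [-3.14, -0.004, 3.053]
contact_force: [-13.8, -3.3, 21.1]
grip_width: 31.3
finger_force: 30.0
```

```bash
python3 -m creep '[{"hand":0,"tx":-0.001,"ty":0,"tz":0.0015,"spin":0},{"hand":0,"tx":0,"ty":0,"tz":0,"spin":0},{"hand":0,"tx":0,"ty":0,"tz":0,"spin":0}]'
python3 - <<'E'
from plant import cams,get_obs;import cv2,numpy as np
from h import *
# overlay predicted home leg
c=cams.capture('side');a=c['color'].copy()[:,:,::-1];u,v=200,80
a=cv2.resize(a[v:v+110,u:u+120],None,fx=5,fy=5,interpolation=2)
st=(600.75,-172.66,-.0887);s,co=np.sin(.4538),np.cos(.4538)
def W(r,y,z):
    c,q=np.cos(st[2]),np.sin(st[2]);return [st[0]+c*r-q*y,st[1]+q*r+c*y,z]
for h,rad in((38,22),(38,30.5),(50,24),(95,16)):
    P=[W(-78.3-s*h+co*rad*np.cos(k),rad*np.sin(k),38.75+co*h+s*rad*np.cos(k)) for k in np.linspace(0,6.3,40)]
    p=np.array([(proj('side',x)-[u,v]+.5)*5 for x in P]).astype(int)
    cv2.polylines(a,[p],True,(0,255,0) if h!=38 else (255,0,0),1)
cv2.imwrite('pics/k.png',a);o=get_obs();print(o['contact_force'],o['tool_pos'])
E
```

```text
time: 9.05
tool_pos: [467.3, -161.4, 143.1]
tcp_rot: [-3.14, -0.005, 3.053]
contact_force: [-17.8, -2.8, 28.2]
grip_width: 31.1
finger_force: 30.0
[-16.53879351  -1.6929716   27.53012836] [ 467.33795611 -161.40158335  143.03552295]
```

View pics/k.png

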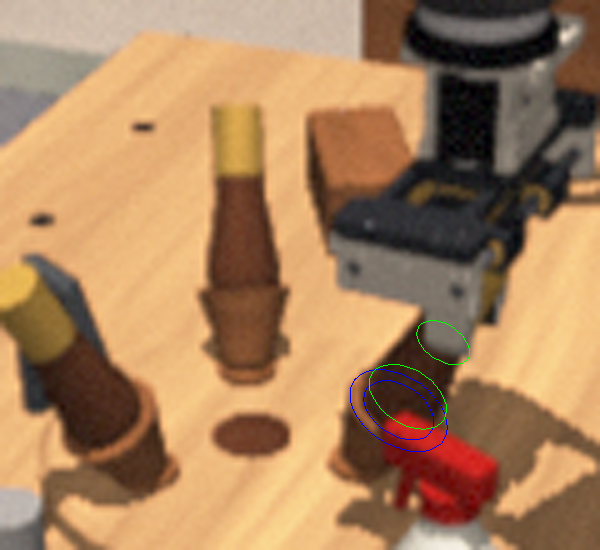

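The predicted home outline (blue rim, green shoulder) matches the leg, and the axial reaction is about 32 N, so it is home and held. Now I ease it about 10 mm out along the axis.

```bash
python3 -m creep '[{"hand":0,"tx":0.0018,"ty":0,"tz":-0.0036,"spin":0},{"hand":0,"tx":0.0018,"ty":0,"tz":-0.0036,"spin":0},{"hand":0,"tx":0.0018,"ty":0,"tz":-0.0036,"spin":0},{"hand":0,"tx":0,"ty":0,"tz":0,"spin":0}]'
```

```text
time: 9.6
tool_pos: [464.4, -160.0, 152.1]
tcp_rot: [3.141, -0.001, 3.053]
contact_force: [1.1, -0.3, -2.2]
grip_width: 31.6
finger_force: 30.0
```

```bash
python3 -m creep '[{"hand":0,"tx":-0.004,"ty":0,"tz":-0.0028,"spin":0},{"hand":0,"tx":-0.004,"ty":0,"tz":-0.0019,"spin":0},{"hand":0,"tx":-0.004,"ty":0,"tz":-0.0019,"spin":0},{"hand":0,"tx":0,"ty":0,"tz":0,"spin":0}]'
```

```text
time: 10.1
tool_pos: [475.8, -161.3, 158.7]
tcp_rot: [3.141, -0.003, 3.053]
contact_force: [-5.0, -0.4, 0.8]
grip_width: 31.5
finger_force: 30.0
```

```bash
python3 -m creep '[{"hand":0,"tx":-0.0025,"ty":0,"tz":-0.0012,"spin":0},{"hand":0,"tx":0,"ty":0,"tz":0,"spin":0}]'
```

```text
time: 10.35
tool_pos: [477.9, -161.5, 159.8]
tcp_rot: [3.141, -0.004, 3.053]
contact_force: [-6.0, -1.1, 0.1]
grip_width: 31.7
finger_force: 30.0
```

```bash
python3 -m creep '[{"hand":0,"tx":0.006,"ty":0.0005,"tz":0.0029,"spin":0},{"hand":0,"tx":0.006,"ty":0.0005,"tz":0.0029,"spin":0},{"hand":0,"tx":0.006,"ty":0.0005,"tz":0.0029,"spin":0},{"hand":0,"tx":0.005,"ty":0.0005,"tz":0.0025,"spin":0},{"hand":0,"tx":0,"ty":0,"tz":0,"spin":0}]'
```

```text
time: 10.98
tool_pos: [457.2, -158.7, 149.9]
tcp_rot: [-3.139, 0.004, 3.052]
contact_force: [1.1, -3.9, 4.6]
grip_width: 31.5
finger_force: 30.0
```

```bash
python3 -m creep '[{"hand":0,"tx":0.004,"ty":0,"tz":0.002,"spin":0},{"hand":0,"tx":0,"ty":0,"tz":0,"spin":0},{"hand":0,"tx":0,"ty":0,"tz":0,"spin":0}]'
```

```text
time: 11.35
tool_pos: [453.1, -158.2, 147.7]
tcp_rot: [-3.14, 0.003, 3.052]
contact_force: [-0.1, -4.2, 5.0]
grip_width: 31.7
finger_force: 30.0
```

```bash
python3 -m creep '[{"hand":0,"tx":0.0035,"ty":-0.001,"tz":0.0016,"spin":0},{"hand":0,"tx":0,"ty":-0.0005,"tz":0,"spin":0},{"hand":0,"tx":0,"ty":0,"tz":0,"spin":0}]'
```

```text
time: 11.72
tool_pos: [449.4, -158.7, 145.9]
tcp_rot: [-3.141, 0.002, 3.052]
contact_force: [1.3, -1.7, 5.6]
grip_width: 31.2
finger_force: 30.0
```

```bash
python3 -m creep '[{"hand":0,"tx":-0.0065,"ty":0,"tz":-0.0033,"spin":0},{"hand":0,"tx":-0.0065,"ty":0,"tz":-0.0032,"spin":0},{"hand":0,"tx":-0.002,"ty":-0.0005,"tz":0.0045,"spin":0},{"hand":0,"tx":-0.002,"ty":-0.0005,"tz":0.0045,"spin":0},{"hand":0,"tx":0,"ty":0,"tz":0,"spin":0}]'
```

```text
time: 12.35
tool_pos: [464.6, -161.0, 141.6]
tcp_rot: [3.141, -0.003, 3.053]
contact_force: [-2.6, -2.7, -3.9]
grip_width: 31.7
finger_force: 30.0
```

```bash
python3 -m creep '[{"hand":0,"tx":-0.003,"ty":0,"tz":-0.0015,"spin":0},{"hand":0,"tx":-0.0012,"ty":0,"tz":0.0025,"spin":0},{"hand":0,"tx":-0.0012,"ty":0,"tz":0.0025,"spin":0},{"hand":0,"tx":0,"ty":0,"tz":0,"spin":0},{"hand":0,"tx":0,"ty":0,"tz":0,"spin":0}]'
```

```text
time: 12.98
tool_pos: [468.7, -161.8, 141.7]
tcp_rot: [-3.14, -0.003, 3.053]
contact_force: [-21.2, -2.3, 27.3]
grip_width: 31.2
finger_force: 30.0
```

```bash
python3 -m creep '[{"hand":0,"tx":0.0015,"ty":0,"tz":-0.003,"spin":0},{"hand":0,"tx":0,"ty":0,"tz":0,"spin":0},{"hand":0.7,"tx":0,"ty":0,"tz":0,"spin":0},{"hand":0.7,"tx":0,"ty":0,"tz":0,"spin":0},{"hand":0.7,"tx":0,"ty":0,"tz":0,"spin":0}]'
```

```text
time: 13.6
tool_pos: [469.9, -161.2, 142.4]
tcp_rot: [3.141, 0.001, 3.053]
contact_force: [0.2, 0.2, -0.8]
grip_width: 57.0
finger_force: 0.0
```

```bash
python3 -m creep '[{"hand":0.7,"tx":0,"ty":0,"tz":-0.02,"spin":0},{"hand":0.7,"tx":0,"ty":0,"tz":-0.03,"spin":0},{"hand":0.7,"tx":0,"ty":0,"tz":-0.04,"spin":0},{"hand":0.7,"tx":0,"ty":0,"tz":-0.04,"spin":0},{"hand":0.7,"tx":0.06,"ty":0,"tz":-0.03,"spin":0}]'
python3 -m creep '[{"hand":0.7,"tx":0.06,"ty":0,"tz":0,"spin":0},{"hand":0.7,"tx":0,"ty":0,"tz":0,"spin":0},{"hand":0.7,"tx":0,"ty":0,"tz":0,"spin":0}]'
python3 - <<'E'
from plant import cams,get_obs;import cv2,numpy as np
from h import *
st=(600.75,-172.66,-.0887);s,co=np.sin(.4538),np.cos(.4538)
def W(r,y,z):
    c,q=np.cos(st[2]),np.sin(st[2]);return [st[0]+c*r-q*y,st[1]+q*r+c*y,z]
out=[]
for n,u,v in(('side',225,95),('top',310,130)):
  a=cv2.resize(cams.capture(n)['color'][v:v+100,u:u+80,::-1],None,fx=5,fy=5,interpolation=2)
  for h,rad in((50,24),(150,16)):
    P=[W(-78.3-s*h+co*rad*np.cos(k),rad*np.sin(k),38.75+co*h+s*rad*np.cos(k)) for k in np.linspace(0,6.3,40)]
    p=np.array([(proj(n,x)-[u,v]+.5)*5 for x in P]).astype(int)
    cv2.polylines(a,[p],True,(0,255,0),1)
  out.append(a)
cv2.imwrite('pics/end.png',np.hstack(out))
E
```

```text
time: 14.22
tool_pos: [415.5, -157.0, 301.5]
tcp_rot: [-3.141, 0.003, 3.054]
contact_force: [-0.2, -0.6, 0.9]
grip_width: 64.7
finger_force: 0.0
time: 14.6
tool_pos: [354.5, -151.2, 300.7]
tcp_rot: [-3.141, 0.002, 3.052]
contact_force: [0.3, 0.2, -0.4]
grip_width: 64.3
finger_force: 0.0
```

View pics/end.png

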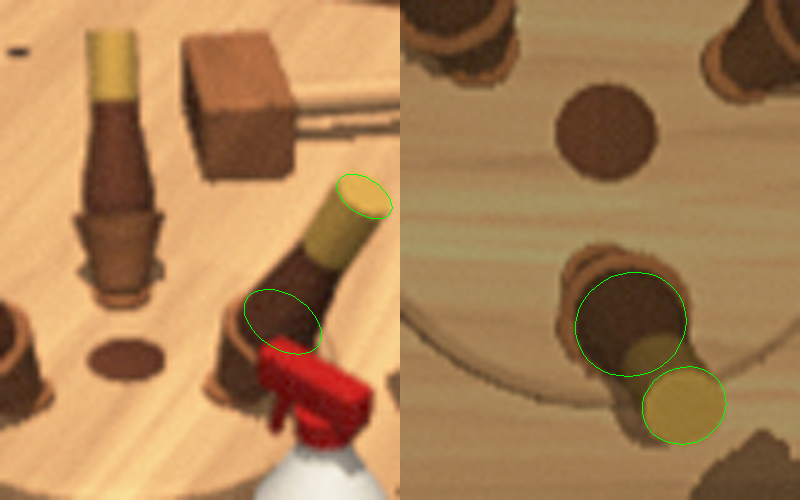

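The released leg's brass foot, at (364,196) in the side panel and (684,405) in the top panel, lies inside the predicted home outlines. It is seated, so I'm handing the job in.

```bash
python3 -c "
from plant import close_job;print(close_job())"
```

```text
the job is handed in; nothing more can be done
None
```

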